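# Reset the vent stay to its third hole

## Task

The vent door on the right side of the plywood dust box stands only a little ajar, held by its flat steel stay bar, whose slot sits over the pin on the box top. Lift the bar by its ball knob clear of the pin, swing the vent wider open, and let the third opening counted from the door (the slot counts as the first, so it is the second round hole) drop fully down over the same pin, then let go. Feel for the pin gently and do not force the bar down or sideways against it; leave the wood chip on the box, the tape measure and the sanding block where they are.

Things in the scene. Friction and masses are not known exactly. Their poses are not given: they have to be found in the camera images.
- dust_box: plywood dust-collection box, 220 (x) x 260 (y) x 90 mm high, fixed to the table. Origin: centre of its underside; x and y along its edges, z up. Its vent door hangs on its -y side. The flat steel stay bar lies above its top, at the start along the box's y axis.
- door_hinge (a point): on the vent door's upright hinge axis, half-way up, at (100, -140, 47) mm in the box frame, axes as the box's. From here the shut door (plywood, 200 x 14 x 78 mm) runs along the box's -x; it swings open towards -y. The hinge is stiff: moving the door takes about 1 to 1.5 N at the stay's swivel, and it stays where it is left.
- track_mid (a point): middle of the short steel plate that holds the pin, at (-42, -100, 92) mm in the box frame, axes as the box's. The upright pin is 8 mm thick, its domed top 14 mm above this point. The pin is clamped up to 10 mm from this point along the box's y axis, either way (on the line in x); its own position is not measured.
- swivel_point (a point): swivel that joins the stay bar to the door's top, 150 mm from the hinge axis, at the bar's mid thickness, 99 mm above the table. Here the bar turns about the vertical and tilts up, freely. Axes as the bar's: y along the bar from swivel to knob, z up. The bar is 24 mm wide, 6 mm thick, about 0.14 kg; when level its underside is 96 mm above the table, 10 mm below the pin's top.
- third_opening (a point): centre of the wanted round hole in the bar, 155 mm from the swivel, at mid thickness; axes as the bar's. Openings on the bar's centre line, by distance from the swivel: slot 32 mm long, 10 mm wide, centred at 88 mm (over the pin at the start); round holes of 10 mm diameter at 125, 155 and 185 mm.
- knob (a point): centre of the steel ball knob (22 mm diameter) at the free end of the bar, on a 10 mm thick neck: 222 mm from the swivel along the bar and 30 mm above the bar's mid plane, so 129 mm above the table when the bar is level. Axes as the bar's.
- vent_door (a joint): angle of the vent door, rad: 0 as found (0.328 rad open from shut), grows as it opens. With the wanted hole on the pin it reads 0.41 to 0.58, depending on where the pin is clamped; one hole to either side differs by about 0.24.
- stay (a joint): tilt of the stay bar, rad: 0 level and fully down (a stop holds it there), grows as the knob is lifted. Lying on top of the pin between the two outer round holes it reads about 0.055 to 0.075; as a hole drops over the pin it falls to 0. Tilting to 0.15 lifts the slot clear of the pin.
- wood_chip: small flat wooden offcut, 30 x 45 x 12 mm, lying loose on the box top towards the far left corner; origin at the centre of its underside. A bystander.
- tape_measure: yellow tape measure standing on the table to the right, 35 x 107 x 64 mm; origin at the centre of its underside. A bystander.
- sanding_block: cork sanding block on the table to the right, 60 x 100 x 34 mm; origin at the centre of its underside. A bystander.

How it is judged:
On the way, in this order (a step that is already met when the one before it is completed fails the run):
1. the bar is lifted off the pin while the vent is still little open (value of joint stay above 0.09 rad and value of joint vent_door below 0.2 rad), for 0.05 s.
2. the vent is swung wider open with the bar up (value of joint vent_door above 0.35 rad and value of joint stay above 0.04 rad), for 0.05 s.
At the end, for the whole second after the job is handed in: the stay bar lies level (tilt under 0.02 rad) with its opening at 155 mm over the pin: the vent door 0.385 to 0.615 rad wider open than found, the knob 46 to 74 mm to the -x side of the box's centre line (the bar over the pin, not beside it), the door at rest (value of joint stay below 0.02 rad and value of joint vent_door between 0.385 and 0.615 rad and x of knob in the frame of dust_box between -0.074 and -0.046 m and velocity of joint vent_door between -0.02 and 0.02 rad/s); the robot touches nothing.
It fails at once if the bar is pressed against the pin with more than 20 N (contact force between stay and pin_c0 above 20 N).
It fails at once if the wood chip is moved more than 20 mm (distance of wood_chip from where it was at the start of the episode above 0.02 m).
It fails at once if the tape measure is moved more than 20 mm (distance of tape_measure from where it was at the start of the episode above 0.02 m).
It fails at once if the sanding block is moved more than 20 mm (distance of sanding_block from where it was at the start of the episode above 0.02 m).
It also fails if it takes over 51 s, if anything falls off the work surface, if the arm or the gripper's body presses on something with over 40 N, if the wrist force passes 120 N, or if a joint passes its speed limit or range.

## Robot

A 6-joint arm with a two-finger parallel gripper is mounted at the origin on a cart in front of the work surface, level with it; the furniture and walls round the work are solid. World frame = base frame: x ahead of the robot, y to its left, z up, the work surface at z = 0. Lengths are in m, angles in rad, forces in N, time in s.
With the tool pointing down it reaches from about 0.35 to 0.975 m from the base axis. Payload 4.9 kg.
Tool frame: the origin (TCP) lies midway between the tips of the shut fingers; the grasp point (between the pads) lies 19 mm behind it; z points along the fingers, y is the line along which they close (so a half turn about z gives the same grasp; the last joint's range is limited). The gripper opens to 85 mm and grips with 20 to 120 N. Pads are 22 mm wide; open, the fingers measure 114 mm over their backs; the gripper's body (76 mm by 85 mm) begins 54 mm behind the grasp point. The pads swing forward as they close: fully open they stand 13 mm farther back than shut.
Start: joints at [1.129, 0.053, 1.613, -0, 1.476, -0.119], TCP at [0.198, 0.593, 0.231] pointing down, gripper open.
Joint ranges: [-3.01, 3.01], [-1.01, 2.22], [0.06, 2.58], [-1.02, 4.17], [0.09, 2.62], [-3.14, 3.14]. Speed limits (rad/s): [2.57, 2.57, 3.14, 3.14, 3.14, 3.14].

## Interface

Orientations are given as a unit quaternion [w, x, y, z].
In Python, from plant import * gives the robot as it stands.
- The arm moves only by the tool jog_arm, never from a script. Its argument "targets" is a list of rows, each a list of 3 entries, a list of its own where there are three numbers: the shift along the tool's x, y, z in units of 25 mm (1.0 is 25 mm), then the turn, a rotation vector about the tool's x, y, z in units of 8 degrees (1.0 is 8 degrees), then the opening in per cent of the stroke, from 0 (shut) to 100 (fully open). A call has 1 to 8 rows; each row is the pose to reach, as a shift and turn from the pose commanded when the call began, along the tool's axes at that moment; what a row does not reach only later rows make up. A row lasts 1/8 s, in which the tool goes at most 62.5 mm and 10.7 degrees, less where a joint would pass 70% of its speed; a pose out of reach is approached as far as the arm can. A call with a gripper value outside its range is refused whole. The fingers move at their own pace and stop on an object; the grip force is fixed at half the most. Time passes only in rows, so rows that repeat a pose let the fingers close. It gives the time, the measured TCP pose, the force, the opening and the grip force at its end, in the units of the state.
- state(): the state, without advancing time (a new reading comes with each control period).
- grab_frame(name): name is "side" or "top"; returns (picture, depth): 400x640x3 uint8, red, green, blue; 400x640 float32, m along the optical axis (not along the pixel's ray), 0 where there is no reading.
- camera_params(name): a dict with "fovy" (degrees; the focal length in pixels is half the picture's height over the tangent of half this angle, whatever the lens; pixels are square), "cx", "cy" (the principal point, pixels), "rvec" (rotation vector, rad) and "tvec" (3), from world to camera coordinates, as OpenCV has them. Camera axes: x right, y down, z forward; pixel columns grow to the right and rows downward; lengths in m; the calibration is good to about 2 mm. A picture is of the moment at which its call begins. camera_params takes no time and is no camera call.
- job_done(): hands the job in; it is judged then, once.
The state is a dict: "time": time; "joint_pos": joint angles; "joint_vel": joint speeds; "joint_efforts": joint torques, N m; "tool_pos": TCP position; "tool_rot": TCP orientation; "contact_force": force on the tool from outside, world axes, zero at the start; "ft_torque": the same for the moment, N m; "gripper_width": opening from 0.0 (shut) to 1.0 (fully open); "grasp_force": force on a finger pad.
Only numpy, scipy, OpenCV 4.12 (cv2) and the standard library are available. Lean on these libraries where they do the work, as an engineer would, in place of code of your own. Each camera call takes 0.05 s, during which the arm holds its last target. There are 200 camera calls.

## Working session

There is one attempt and no reset: what is moved stays moved. The work goes in short steps, Python scripts to look and compute and a tool call to move; the robot and the scene stay as the last step left them, time stands still between calls to the robot, and variables do not carry over. Pictures are saved under pics/ and viewed, at most 12 in all, crops included, and the job is handed in when it is done.

Besides the shell and the picture viewer there is one more tool, called as a command line: name --argument value ..., lists and objects as JSON in quotes. jog_arm: Moves the arm, as the interface text tells. Its arguments: {"type":"object","properties":{"targets":{"type":"array"}},"required":["targets"]}

```bash
mkdir -p pics; ls; cat > h.py <<'E'
from plant import *
import numpy as np, cv2
def cam(n):
    c=camera_params(n); f=200/np.tan(np.radians(c['fovy'])/2)
    R=cv2.Rodrigues(np.array(c['rvec'],float))[0]; t=np.array(c['tvec'],float)
    return f,c['cx'],c['cy'],R,t
def ray(n,u,v,z):
    f,cx,cy,R,t=cam(n); d=R.T@np.array([(u-cx)/f,(v-cy)/f,1]); o=-R.T@t
    return o+d*(z-o[2])/d[2]
def pts(n,dep):
    f,cx,cy,R,t=cam(n); v,u=np.mgrid[:400,:640]
    P=np.stack([(u-cx)/f*dep,(v-cy)/f*dep,dep],-1)
    return (P-t)@R
E
python3 - <<'E'
from h import *
for n in ('top','side'):
    p,d=grab_frame(n); cv2.imwrite(f'pics/{n}0.png',p[:,:,::-1]); np.save(n+'0.npy',d); np.save(n+'0p.npy',p)
    f,cx,cy,R,t=cam(n); print(n,f,cx,cy,-R.T@t,R[2])
print(state())
E
```

```text
pics
top 498.5503547733832 314.2603212085714 203.4700013920972 [ 0.29235304 -0.18943009  1.39356912] [ 0.19621904  0.02394186 -0.98026776]
side 426.8513430296764 317.5513861918319 198.98022211942504 [0.44331513 0.60613304 0.72493525] [ 0.11748735 -0.78090133 -0.61350618]
{'time': 0.1, 'joint_pos': array([ 1.12901259e+00,  5.33009539e-02,  1.61418552e+00,  5.41332500e-05,
        1.47602414e+00, -1.19019487e-01]), 'joint_vel': array([ 1.14978418e-04, -1.11679841e-03, -1.18254417e-03,  5.54991527e-04,
        5.55205229e-04,  9.04030669e-07]), 'joint_efforts': array([ 3.07174187e-04, -3.94900632e+01, -3.71364033e+01, -1.35893679e-04,
        3.87581866e-03,  5.66224699e-06]), 'tool_pos': array([0.19798997, 0.5921987 , 0.23016248]), 'tool_rot': array([-2.91280506e-04,  1.60685003e-01,  9.87005273e-01, -9.14071731e-04]), 'contact_force': array([0.64279363, 0.57728295, 0.68423536]), 'ft_torque': array([-0.00283567, -0.04198456,  0.02282586]), 'grasp_force': 0.0, 'gripper_width': 1.0034274390863955}
```

View pics/top0.png

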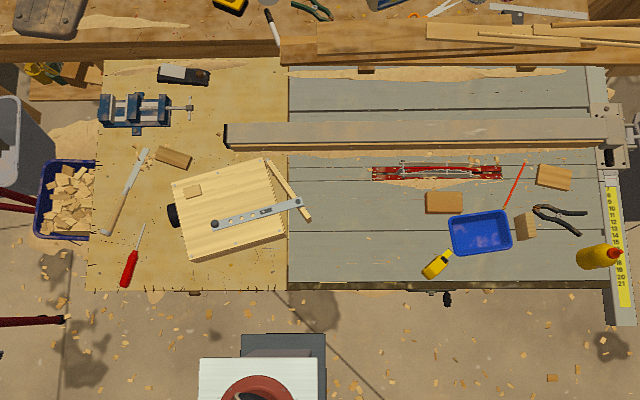

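View pics/side0.png

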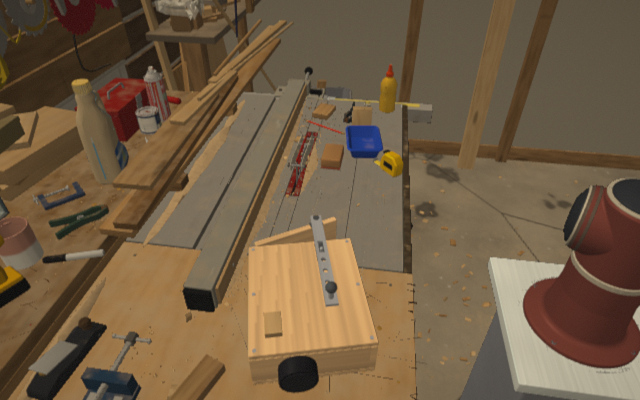

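The top view shows the box at about (170–290, 157–262), the knob near (215,224), the swivel near (298,203) and the door running along (270,165)–(310,222). The wood chip is at (193,190). The side view shows the knob at about (330,287) and the swivel at about (316,217).

```bash
python3 - <<'E'
from h import *
p=np.load('top0p.npy'); d=np.load('top0.npy'); P=pts('top',d)
m=((abs(P[...,2]-0.091)<0.012)&(d>0)).astype(np.uint8)
m[:,:150]=0;m[:,330:]=0;m[:140]=0;m[280:]=0
m=cv2.morphologyEx(m,cv2.MORPH_OPEN,np.ones((25,25)))
c=max(cv2.findContours(m,0,2)[0],key=cv2.contourArea)
r=cv2.minAreaRect(c); b=cv2.boxPoints(r); W=np.array([ray('top',u,v,.09) for u,v in b]); print(b,W.round(4),[np.linalg.norm(W[i]-W[i-1]) for i in range(4)], W.mean(0))
print('knob',ray('top',215,224,.129),ray('side',330.5,287,.129),'swivel',ray('top',298,203,.1))
for n in('top','side'):
    q=np.load(n+'0p.npy'); x=(slice(150,270),slice(160,320)) if n=='top' else (slice(200,400),slice(230,390))
    cv2.imwrite(f'pics/{n}c.png',cv2.resize(q[x][:,:,::-1],None,fx=5 if n=='top' else 3,fy=5 if n=='top' else 3,interpolation=2))
E
```

```text
[[221. 163.]
 [265. 163.]
 [265. 205.]
 [221. 205.]] [[ 0.6681  0.0961  0.09  ]
 [ 0.6667 -0.0241  0.09  ]
 [ 0.5504 -0.0259  0.09  ]
 [ 0.5515  0.0923  0.09  ]] [np.float64(0.11673421245797844), np.float64(0.12024134718150481), np.float64(0.11639616624330898), np.float64(0.11820009076255802)] [0.60917089 0.03459804 0.09      ]
knob [0.49388325 0.09781159 0.129     ] [0.49558212 0.09911056 0.129     ] swivel [ 0.55296063 -0.11474568  0.1       ]
```

View pics/topc.png

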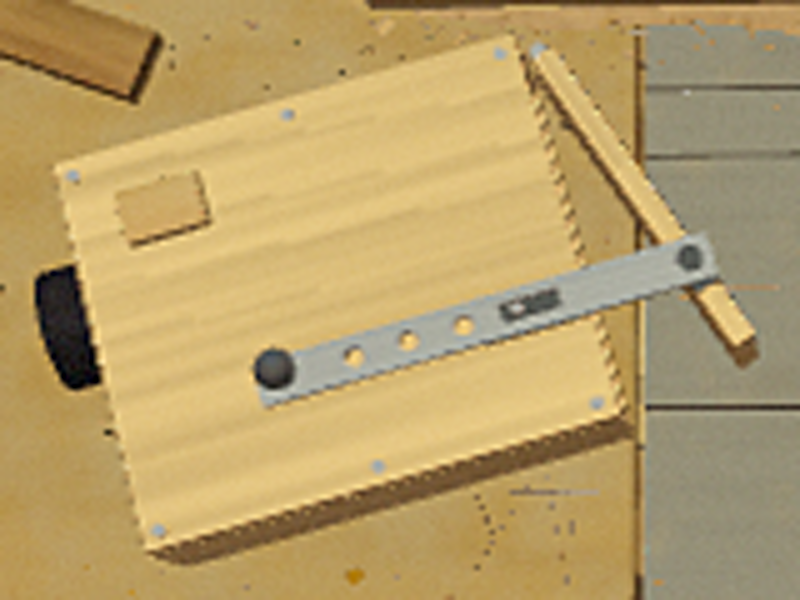

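View pics/sidec.png

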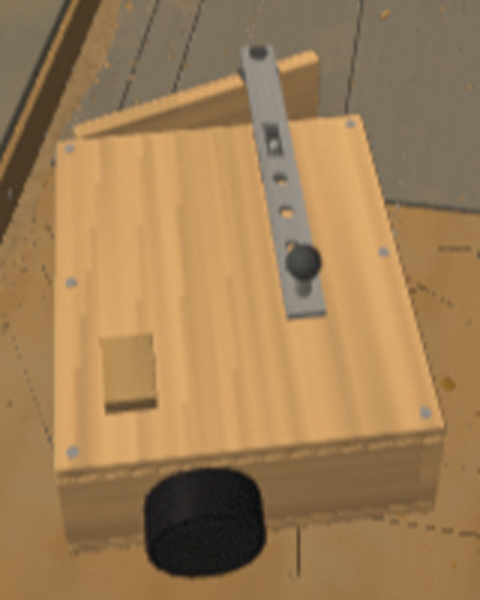

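The top crop shows the box top corners at (55,167), (513,36), (625,412) and (150,550). In the same crop the knob is at (273,369), the swivel at (690,257) and the slot at (500–562, 290–320), with a bright pin head near (515,309). In the side crop the knob is at (303,262).

```bash
cat >> h.py <<'E'
def frame():
    c=np.array([ray('top',160+u/5,150+v/5,.09) for u,v in [(55,167),(513,36),(625,412),(150,550)]])[:,:2]
    L=np.array([[.11,.13],[.11,-.13],[-.11,-.13],[-.11,.13]])
    # rigid fit
    m=c.mean(0); H=L.T@(c-m); a=np.arctan2(H[0,1]-H[1,0],H[0,0]+H[1,1])
    return m,a,c
E
python3 - <<'E'
from h import *
m,a,c=frame(); R=np.array([[np.cos(a),-np.sin(a)],[np.sin(a),np.cos(a)]])
L=np.array([[.11,.13],[.11,-.13],[-.11,-.13],[-.11,.13]])
print('box',m,np.degrees(a),'resid',(c-(m+L@R.T)).round(4).tolist())
inv=lambda w:(R.T@(w[:2]-m)).round(4)
k=ray('top',214.6,223.8,.129);ks=ray('side',230+303/3,200+262/3,.129);s=ray('top',298,201.4,.102)
pin=ray('top',263,211.7,.106); ps=ray('side',230+275/3,200+145/3,.106)
for n,w in dict(k=k,ks=ks,s=s,pin=pin,ps=ps).items(): print(n,w.round(4),inv(w))
print('|ks|',np.linalg.norm(k-s))
h=np.array([.1,-.14])
for d in (0,.2,.35,.41,.5,.58):
    t=.328+d; S=h+.15*np.array([-np.cos(t),-np.sin(t)])
    # pin y such that 155 from S
    py=S[1]+np.sqrt(.155**2-(-.042-S[0])**2)
    u=np.array([-.042,py])-S; u/=np.linalg.norm(u)
    K=S+.222*u
    print(d,'S',S.round(4),'pin y',round(py+.1,4),'K',K.round(4),'world',(m+R@K).round(4),'bar yaw',np.degrees(np.arctan2(-u[0],u[1])).round(1))
E
```

```text
box [0.5441861  0.07560632] 16.21877945794125 resid [[-0.0011, -0.0007], [-0.0029, 0.0012], [0.0012, -0.0], [0.0028, -0.0004]]
k [0.4944 0.0989 0.129 ] [-0.0413  0.0362]
ks [0.4946 0.0997 0.129 ] [-0.0409  0.037 ]
s [ 0.5569 -0.1149  0.102 ] [-0.041  -0.1864]
pin [ 0.5293 -0.0229  0.106 ] [-0.0418 -0.0904]
ps [ 0.5286 -0.0194  0.106 ] [-0.0415 -0.0868]
|ks| 0.224291868132728
0 S [-0.042  -0.1883] pin y 0.0667 K [-0.042   0.0337] world [0.4945 0.0962] bar yaw -0.0
0.2 S [-0.0296 -0.2156] pin y 0.0389 K [-0.0474  0.0057] world [0.4971 0.0679] bar yaw 4.6
0.35 S [-0.0168 -0.2341] pin y 0.0189 K [-0.0529 -0.015 ] world [0.4976 0.0464] bar yaw 9.3
0.41 S [-0.011  -0.2409] pin y 0.0109 K [-0.0554 -0.0234] world [0.4975 0.0376] bar yaw 11.5
0.5 S [-0.0015 -0.2505] pin y -0.0009 K [-0.0595 -0.0362] world [0.4971 0.0242] bar yaw 15.2
0.58 S [ 0.0077 -0.2582] pin y -0.0114 K [-0.0635 -0.048 ] world [0.4966 0.0118] bar yaw 18.7
```

jog_arm --targets '[[[-1.0,-0.9,0.2],[0,0,0.5],100],[[-3.0,-2.6,0.5],[0,0,1.4],100],[[-5.0,-4.3,0.8],[0,0,2.2],100],[[-6.8,-5.8,1.0],[0,0,3.0],100],[[-8.6,-7.4,1.0],[0,0,3.8],100],[[-10.4,-8.9,1.0],[0,0,4.6],100],[[-12.0,-10.3,1.0],[0,0,5.4],100],[[-13.5,-11.6,1.0],[0,0,6.9],100]]'

```text
time: 1.1
tool_pos: [0.4267, 0.2088, 0.2059]
tool_rot: [-0.0, 0.593, 0.805, -0.0]
contact_force: [0.7, 0.6, -0.5]
gripper_width: 0.999
grasp_force: 0.0
```

```bash
cat >> h.py <<'E'
from scipy.spatial.transform import Rotation as Ro
def goal(xyz,yawdeg):
    """shift/turn units to get TCP at xyz with tool y at yawdeg, tool down"""
    s=state(); q=s['tool_rot']; R=Ro.from_quat(np.r_[q[1:],q[0]])
    y=np.radians(yawdeg); ty=np.array([np.cos(y),np.sin(y),0]); tz=np.array([0,0,-1.]); G=Ro.from_matrix(np.c_[np.cross(ty,tz),ty,tz])
    print('t',s['time'],'pos',s['tool_pos'].round(4),'F',s['contact_force'].round(1),'w',round(s['gripper_width'],3),'gf',s['grasp_force'])
    print('shift',(R.inv().apply(np.array(xyz)-s['tool_pos'])/.025).round(2),'turn',(np.degrees((R.inv()*G).as_rotvec())/8).round(2))
E
python3 -c "
from h import *
goal([.4945,.0983,.19],16.2)"
```

```text
t 1.1 pos [0.4267 0.2088 0.2059] F [ 0.7  0.6 -0.5] w 0.999 gf 0.0
shift [-5.02  1.28  0.64] turn [-0.    0.    0.13]
```

jog_arm --targets '[[[-1.5,0.4,0.2],[0,0,0.0],100],[[-3.3,0.8,0.4],[0,0,0],100],[[-4.6,1.15,0.6],[0,0,0],100],[[-5.0,1.3,0.65],[0,0,0],100],[[-5.0,1.3,0.65],[0,0,0],100]]'

```text
time: 1.72
tool_pos: [0.4948, 0.1012, 0.1897]
tool_rot: [-0.001, 0.591, 0.807, -0.0]
contact_force: [0.2, -0.0, 0.9]
gripper_width: 1.001
grasp_force: 0.0
```

```bash
python3 - <<'E'
from h import *
goal([.4945,.0983,.111],16.2)
for n,x in(('top',(slice(150,270),slice(160,320))),('side',(slice(200,400),slice(230,390)))):
    p,d=grab_frame(n); cv2.imwrite(f'pics/{n}1.png',cv2.resize(p[x][:,:,::-1],None,fx=3,fy=3))
a=cv2.imread('pics/side1.png');b=cv2.imread('pics/top1.png');b=cv2.copyMakeBorder(b,0,a.shape[0]-b.shape[0],0,0,0) if a.shape[0]>b.shape[0] else b
c=np.hstack([a,b]);c=cv2.resize(c,None,fx=.83,fy=.83);print(c.shape);cv2.imwrite('pics/m1.png',c)
E
```

```text
t 1.725 pos [0.4948 0.1012 0.1897] F [ 0.2 -0.   0.9] w 1.001 gf 0.0
shift [-0.11 -0.05  3.15] turn [-0.01 -0.    0.16]
(498, 797, 3)
```

View pics/m1.png

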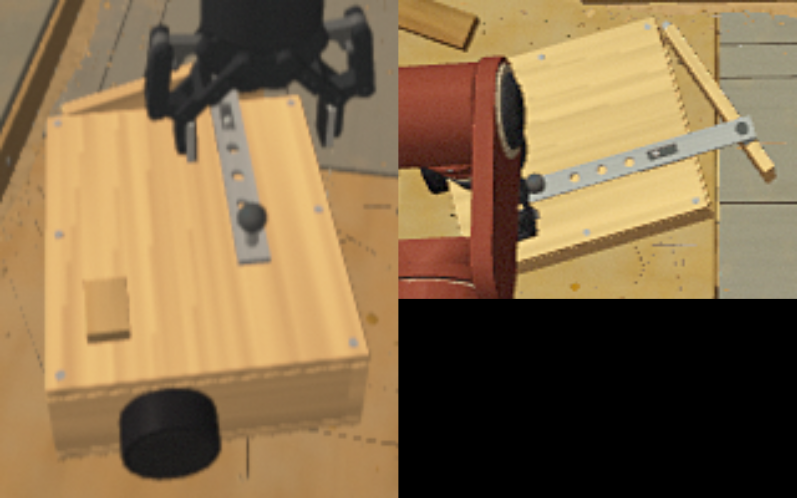

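Both views show the fingers straddling the bar beside the knob, at about (250,217) in the left panel. The bar and the chip haven't moved. I'll go down and close gradually.

jog_arm --targets '[[[-0.05,0,0.7],[0,0,0.1],100],[[-0.1,-0.05,1.6],[0,0,0.15],100],[[-0.1,-0.05,2.5],[0,0,0.15],80],[[-0.1,-0.05,3.0],[0,0,0.15],60],[[-0.1,-0.05,3.2],[0,0,0.15],45],[[-0.1,-0.05,3.2],[0,0,0.15],36],[[-0.1,-0.05,3.2],[0,0,0.15],32],[[-0.1,-0.05,3.2],[0,0,0.15],32]]'

```text
time: 2.82
tool_pos: [0.4952, 0.0985, 0.1109]
tool_rot: [0.001, 0.599, 0.801, 0.0]
contact_force: [-1.3, 0.3, 1.0]
gripper_width: 0.319
grasp_force: 0.0
```

```bash
python3 - <<'E'
from h import *
goal([.4945,.0983,.11],16.2)
p,d=grab_frame('side'); cv2.imwrite('pics/s2.png',cv2.resize(p[200:320,250:410][:,:,::-1],None,fx=5,fy=5))
E
```

```text
t 2.825 pos [0.4952 0.0985 0.1109] F [-1.3  0.3  1. ] w 0.319 gf 0.0
shift [-0.   -0.03  0.04] turn [0.01 0.   0.02]
```

View pics/s2.png

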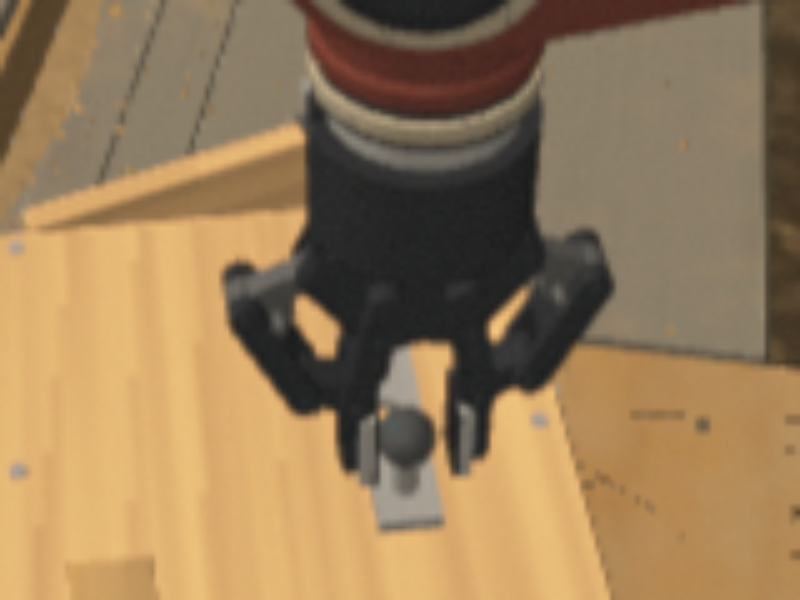

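The knob, at about (405,437), nearly touches the left pad edge at 378, and the right pad edge is at 456. The gripper needs to move about 3 mm along its +y (box +x).

jog_arm --targets '[[[0,0.06,0],[0,0,0],32],[[0,0.1,0],[0,0,0],32],[[0,0.1,0],[0,0,0],30],[[0,0.1,0],[0,0,0],28],[[0,0.1,0],[0,0,0],28]]'

```text
time: 3.5
tool_pos: [0.4969, 0.0992, 0.11]
tool_rot: [-0.0, 0.599, 0.801, -0.0]
contact_force: [-0.1, -0.1, -0.6]
gripper_width: 0.278
grasp_force: 0.0
```

```bash
python3 - <<'E'
from h import *
goal([.4945,.0983,.11],16.2)
p,d=grab_frame('side'); cv2.imwrite('pics/s3.png',cv2.resize(p[260:310,290:370][:,:,::-1],None,fx=8,fy=8,interpolation=2))
E
```

```text
t 3.5 pos [0.4969 0.0992 0.11  ] F [-0.1 -0.1 -0.6] w 0.278 gf 0.0
shift [-0.01 -0.1   0.  ] turn [-0.    0.    0.02]
```

View pics/s3.png

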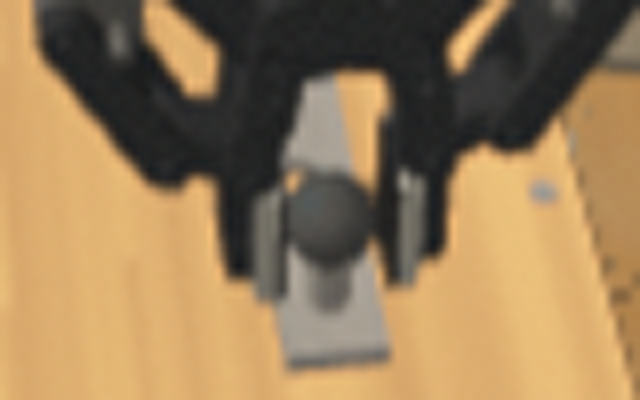

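The knob is centred within about 1 mm: it spans 287–375, between pads at about 282 and 385. Force is near zero, so I'll close.

jog_arm --targets '[[[0,0,0],[0,0,0],26],[[0,0,0],[0,0,0],24],[[0,0,0],[0,0,0],20],[[0,0,0],[0,0,0],15]]'

```text
time: 4.05
tool_pos: [0.497, 0.0992, 0.1101]
tool_rot: [-0.0, 0.599, 0.801, 0.0]
contact_force: [0.3, 0.2, -1.0]
gripper_width: 0.22
grasp_force: 58.5
```

jog_arm --targets '[[[-0.05,0,-0.3],[0,0,0],15],[[-0.12,0,-0.7],[0,0,0],15],[[-0.22,0,-1.1],[0,0,0],15],[[-0.32,0,-1.45],[0,0,0],15],[[-0.32,0,-1.45],[0,0,0],15]]'

```text
time: 4.68
tool_pos: [0.4999, 0.0914, 0.1475]
tool_rot: [0.001, 0.599, 0.8, 0.001]
contact_force: [-0.4, 1.1, -1.5]
gripper_width: 0.218
grasp_force: 58.6
```

```bash
python3 - <<'E'
from h import *
goal([.4945,.0983,.11],16.2)
o=[]
for n,x in(('top',(slice(150,270),slice(160,320))),('side',(slice(200,320),slice(250,410)))):
    p,d=grab_frame(n); o.append(cv2.resize(p[x][:,:,::-1],(640,480))[:,:])
cv2.imwrite('pics/m4.png',cv2.resize(np.hstack(o),(800,300)))
E
```

```text
t 4.675 pos [0.4999 0.0914 0.1475] F [-0.4  1.1 -1.5] w 0.218 gf 58.570353984832764
shift [ 0.32 -0.13  1.5 ] turn [0.01 0.   0.02]
```

View pics/m4.png

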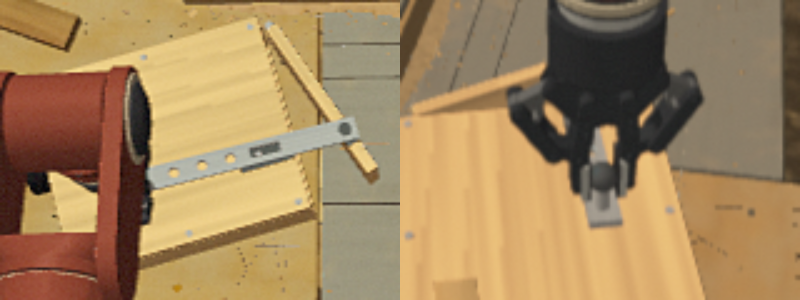

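The top view shows the bar lifted, with its shadow now separate and the slot at about (265,149). The side view shows the knob still held at (602,175). Next I'll swing the door with the bar shifted sideways, so the pin shows.

```bash
cat >> h.py <<'E'
h=np.array([.1,-.14]); KZ=lambda t:(.222*np.sin(t)+.03*np.cos(t)); KR=lambda t:.222*np.cos(t)-.03*np.sin(t)
def Kpos(d,yaw,t):
    a=.328+d; S=h-.15*np.array([np.cos(a),np.sin(a)]); u=np.array([-np.sin(yaw),np.cos(yaw)])
    return np.r_[S+KR(t)*u, KZ(t)]
def solve(py,L=.155):
    from scipy.optimize import brentq
    f=lambda d:np.linalg.norm(h-.15*np.array([np.cos(.328+d),np.sin(.328+d)])-[-.042,py])-L
    d=brentq(f,-.1,.9); a=.328+d; S=h-.15*np.array([np.cos(a),np.sin(a)]); u=np.array([-.042,py])-S
    return d,np.arctan2(-u[0],u[1])
E
python3 - <<'E'
from h import *
K0=Kpos(0,0,.165)
for py in (-.092,-.088): print(py,solve(py))
d,y=solve(-.09)
for f in (.25,.5,.75,1):
  for extra in(0,.17):
    D=Kpos(d*f,y*f+extra*f,.165)-K0
    print(f,extra,'tool shift',(D[[1,0]]/.025).round(2),'turn',round(-np.degrees((y+extra)*f)/8,2))
E
```

```text
-0.092 (0.43236555473185884, np.float64(0.2166084710126003))
-0.088 (0.4019566165332864, np.float64(0.19622127248070043))
0.25 0 tool shift [-0.59 -0.21] turn -0.37
0.25 0.17 tool shift [-0.62 -0.57] turn -0.67
0.5 0 tool shift [-1.18 -0.36] turn -0.74
0.5 0.17 tool shift [-1.29 -1.08] turn -1.35
0.75 0 tool shift [-1.76 -0.45] turn -1.11
0.75 0.17 tool shift [-1.99 -1.51] turn -2.02
1 0 tool shift [-2.32 -0.48] turn -1.48
1 0.17 tool shift [-2.73 -1.88] turn -2.7
```

jog_arm --targets '[[[-0.3,-0.3,0],[0,0,-0.33],15],[[-0.6,-0.57,0],[0,0,-0.67],15],[[-0.95,-0.83,0],[0,0,-1.0],15],[[-1.3,-1.08,0],[0,0,-1.35],15],[[-1.65,-1.3,0],[0,0,-1.7],15],[[-2.0,-1.5,0],[0,0,-2.0],15],[[-2.4,-1.7,0],[0,0,-2.4],15],[[-2.73,-1.88,0],[0,0,-2.7],15]]'

```text
time: 5.78
tool_pos: [0.4727, 0.0127, 0.1456]
tool_rot: [-0.001, 0.438, 0.899, -0.0]
contact_force: [-0.3, -0.1, -0.9]
gripper_width: 0.22
grasp_force: 58.6
```

```bash
python3 - <<'E'
from h import *
goal([.4945,.0983,.11],16.2)
o=[]
for n,x in(('top',(slice(165,255),slice(200,320))),('side',(slice(200,290),slice(270,390)))):
    p,d=grab_frame(n); np.save(n+'5p.npy',p); o.append(cv2.resize(p[x][:,:,::-1],(800,600),interpolation=2)); cv2.imwrite(f'pics/{n}5.png',o[-1])
E
```

```text
t 5.775 pos [0.4727 0.0127 0.1456] F [-0.3 -0.1 -0.9] w 0.22 gf 58.604047894477844
shift [2.16 2.8  1.42] turn [-0.01 -0.01  2.73]
```

View pics/top5.png

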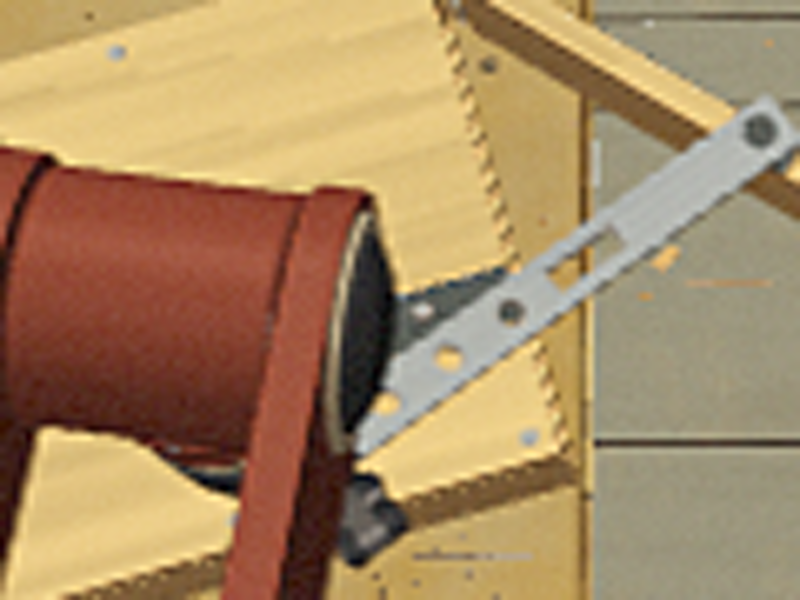

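The top crop shows the track plate with the pin head at (424,310). The holes are at (511,311), (449,357) and (387,404), and the swivel is at (760,130). The door is well open.

```bash
python3 - <<'E'
from h import *
m,a,c=frame(); R=np.array([[np.cos(a),-np.sin(a)],[np.sin(a),np.cos(a)]])
g=lambda u,v,z:ray('top',200+u*.15,165+v*.15,z)
inv=lambda w:R.T@(w[:2]-m)
t=.165
P=inv(g(424,310,.106)); S=inv(g(760,130,.103))
H=[inv(g(u,v,.099+L*np.sin(t)+.003)) for (u,v),L in zip([(511,311),(449,357),(387,404)],(.125,.155,.185))]
print('pin',P,'S',S,'|SH|',[np.linalg.norm(x-S).round(4) for x in H],'exp',[L*np.cos(t) for L in(.125,.155,.185)])
print('|SP|',np.linalg.norm(S-P),'track plate pin offset',P-[-.042,-.1])
r=S-h; print('hinge r',np.linalg.norm(r),'door',np.arctan2(-r[1],-r[0])-.328)
S0=inv(ray('top',298,201.4,.103)); print('S0',S0)
d,y=solve(P[1]); print('solve',d,y)
for py in (P[1],-.09,-.0915):
  d,y=solve(py)
  for th in(.165,.10,.07,.03,0):
    D=(Kpos(d,y,th)-Kpos(0,0,.165)); w=R@D[:2]; 
    tcp=np.r_[np.array([.4999,.0914])+w,.1475+D[2]]
    print(round(py,4),round(d,3),th,'TCP goal',tcp.round(4), 'yaw',round(16.2+np.degrees(y),1))
    if th in(.165,.07,0): goal(tcp,16.2+np.degrees(y))
E
```

```text
pin [-0.04178418 -0.09205976] S [-0.00941476 -0.23996739] |SH| [np.float64(0.1232), np.float64(0.1532), np.float64(0.1831)] exp [np.float64(0.12330229441829346), np.float64(0.1528948450786839), np.float64(0.18248739573907433)]
|SP| 0.1514082182636467 track plate pin offset [0.00021582 0.00794024]
hinge r 0.14820617336686065 door 0.41230853432803055
S0 [-0.04122203 -0.18642196]
solve 0.43282019073440814 0.21691903260223078
-0.0921 0.433 0.165 TCP goal [0.5045 0.0301 0.1475] yaw 28.6
t 5.875 pos [0.473  0.0122 0.1457] F [ 1.2 -0.5 -1.7] w 0.217 gf 58.58606815338135
shift [-0.21  1.43 -0.07] turn [-0.01  0.    1.16]
-0.0921 0.433 0.1 TCP goal [0.5027 0.0335 0.1335] yaw 28.6
-0.0921 0.433 0.07 TCP goal [0.5019 0.0348 0.1269] yaw 28.6
t 5.875 pos [0.473  0.0122 0.1457] F [ 1.2 -0.5 -1.7] w 0.217 gf 58.58606815338135
shift [0.   1.47 0.75] turn [-0.01  0.    1.16]
-0.0921 0.433 0.03 TCP goal [0.5012 0.0362 0.1181] yaw 28.6
-0.0921 0.433 0 TCP goal [0.5007 0.0371 0.1114] yaw 28.6
t 5.875 pos [0.473  0.0122 0.1457] F [ 1.2 -0.5 -1.7] w 0.217 gf 58.58606815338135
shift [0.1  1.49 1.37] turn [
[... 694 characters left out ...]
  1.24]
-0.0915 0.429 0.165 TCP goal [0.5045 0.0307 0.1475] yaw 28.5
t 5.875 pos [0.473  0.0122 0.1457] F [ 1.2 -0.5 -1.7] w 0.217 gf 58.58606815338135
shift [-0.19  1.45 -0.07] turn [-0.01  0.    1.18]
-0.0915 0.429 0.1 TCP goal [0.5027 0.0341 0.1335] yaw 28.5
-0.0915 0.429 0.07 TCP goal [0.502  0.0354 0.1269] yaw 28.5
t 5.875 pos [0.473  0.0122 0.1457] F [ 1.2 -0.5 -1.7] w 0.217 gf 58.58606815338135
shift [0.02 1.48 0.75] turn [-0.01  0.    1.18]
-0.0915 0.429 0.03 TCP goal [0.5012 0.0368 0.1181] yaw 28.5
-0.0915 0.429 0 TCP goal [0.5007 0.0377 0.1114] yaw 28.5
t 5.875 pos [0.473  0.0122 0.1457] F [ 1.2 -0.5 -1.7] w 0.217 gf 58.58606815338135
shift [0.12 1.5  1.37] turn [-0.01  0.    1.18]
```

View pics/side5.png

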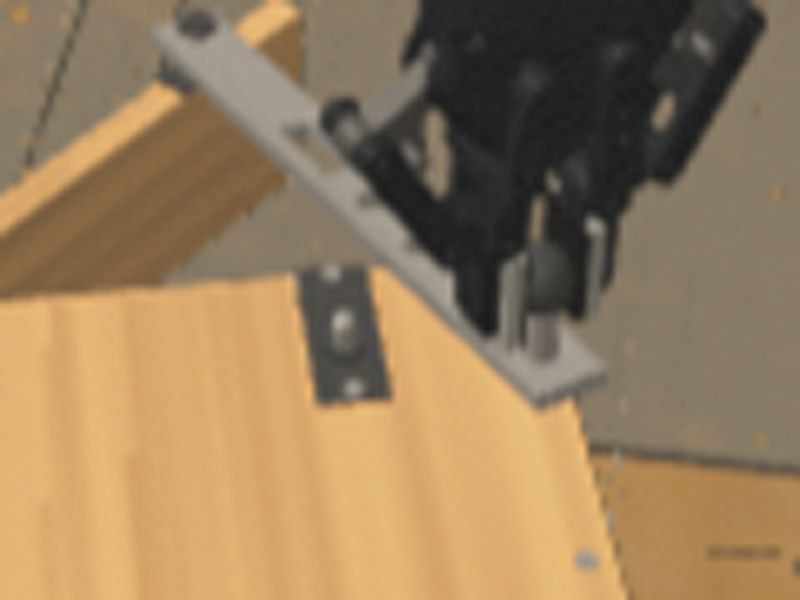

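The side crop shows the pin standing clear at (343,320) on its plate, with the knob still held at (548,270). Pin y comes out near -0.094 in the box frame once I use the swivel as reference, so the door should sit near 0.445. I'll bring the bar over the pin at a tilt of about 0.1.

jog_arm --targets '[[[-0.1,0.4,0],[0,0,0.3],15],[[-0.2,0.8,0],[0,0,0.6],15],[[-0.25,1.15,0],[0,0,0.9],15],[[-0.25,1.38,0.1],[0,0,1.1],15],[[-0.2,1.4,0.3],[0,0,1.1],15],[[-0.13,1.4,0.5],[0,0,1.1],15],[[-0.13,1.4,0.5],[0,0,1.1],15]]'

```text
time: 6.75
tool_pos: [0.5025, 0.0316, 0.1331]
tool_rot: [-0.0, 0.506, 0.862, -0.0]
contact_force: [0.2, -1.1, -1.3]
gripper_width: 0.215
grasp_force: 58.6
```

```bash
python3 - <<'E'
from h import *
goal([.5027,.0314,.1335],29.1)
p,d=grab_frame('top'); np.save('top6p.npy',p); cv2.imwrite('pics/top6.png',cv2.resize(p[165:255,200:320][:,:,::-1],(800,600),interpolation=2))
E
```

```text
t 6.75 pos [0.5025 0.0316 0.1331] F [ 0.2 -1.1 -1.3] w 0.215 gf 58.63024413585663
shift [-0.01  0.   -0.01] turn [-0.01 -0.    0.01]
```

View pics/top6.png

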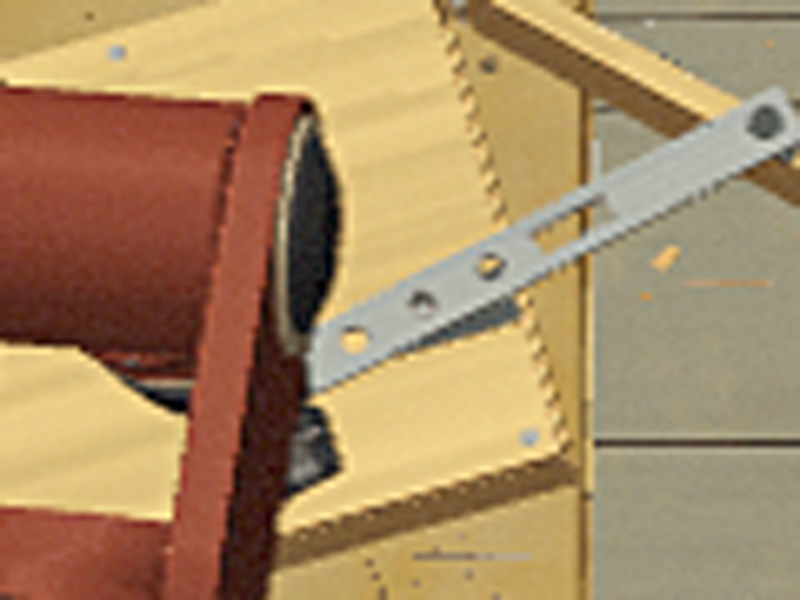

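The wanted hole, centred at about (422,302), now shows the pin head inside it at about (424,309). I'll work out the remaining plan offset, parallax included.

```bash
python3 - <<'E'
from h import *
m,a,c=frame(); R=np.array([[np.cos(a),-np.sin(a)],[np.sin(a),np.cos(a)]])
g=lambda u,v,z:ray('top',200+u*.15,165+v*.15,z)
inv=lambda w:R.T@(w[:2]-m)
P=inv(g(424,310,.106)); S=inv(g(765,121,.103)); u=P-S
t=.1
H=[inv(g(U,V,.099+L*np.sin(t)+.003)) for (U,V),L in zip([(490,265),(422,302),(355,340)],(.125,.155,.185))]
print('lens',[np.linalg.norm(x-S).round(4) for x in H],np.array([.125,.155,.185])*np.cos(t),'SP',np.linalg.norm(u))
b=(H[2]-S); b/=np.linalg.norm(b); n=np.array([b[1],-b[0]])
print('pin from hole along bar',(P-H[1])@b*1e3,'across(+x side)',(P-H[1])@n*1e3)
r=S-h;print('door',np.arctan2(-r[1],-r[0])-.328, 'bar yaw',np.arctan2(-b[0],b[1]))
E
```

```text
lens [np.float64(0.1236), np.float64(0.1539), np.float64(0.1837)] [0.12437552 0.15422565 0.18407577] SP 0.15494881735085156
pin from hole along bar 1.08233429358074 across(+x side) -0.6249854408762497
door 0.44056708374445247 bar yaw 0.23130544854375537
```

The fit agrees: swivel to pin is 154.9 mm, the lateral error is about 0.6 mm, and the pin sits inside the hole. I'll lower gently in stages and watch the force.

jog_arm --targets '[[[0.02,-0.03,0.1],[0,0,0],15],[[0.05,-0.03,0.2],[0,0,0],15],[[0.07,-0.03,0.3],[0,0,0],15],[[0.08,-0.03,0.38],[0,0,0],15],[[0.08,-0.03,0.38],[0,0,0],15]]'

```text
time: 7.42
tool_pos: [0.5013, 0.0331, 0.1241]
tool_rot: [-0.0, 0.506, 0.862, -0.0]
contact_force: [0.9, -0.7, -1.9]
gripper_width: 0.222
grasp_force: 58.6
```

jog_arm --targets '[[[0.01,0,0.05],[0,0,0],15],[[0.02,0,0.1],[0,0,0],15],[[0.02,0,0.1],[0,0,0],15]]'

```text
time: 7.8
tool_pos: [0.5011, 0.0335, 0.1217]
tool_rot: [0.0, 0.506, 0.862, -0.0]
contact_force: [0.0, 0.0, -0.4]
gripper_width: 0.22
grasp_force: 58.7
```

jog_arm --targets '[[[0.01,0,0.05],[0,0,0],15],[[0.02,0,0.1],[0,0,0],15],[[0.02,0,0.1],[0,0,0],15]]'

```text
time: 8.18
tool_pos: [0.5009, 0.0339, 0.1192]
tool_rot: [0.0, 0.506, 0.862, -0.0]
contact_force: [0.7, -0.4, -1.3]
gripper_width: 0.216
grasp_force: 58.7
```

jog_arm --targets '[[[0.01,0,0.05],[0,0,0],15],[[0.02,0,0.1],[0,0,0],15],[[0.02,0,0.1],[0,0,0],15]]'

```text
time: 8.55
tool_pos: [0.5006, 0.0344, 0.1167]
tool_rot: [-0.0, 0.506, 0.862, -0.0]
contact_force: [0.2, -0.7, -1.5]
gripper_width: 0.22
grasp_force: 58.7
```

jog_arm --targets '[[[0.01,0,0.05],[0,0,0],15],[[0.02,0,0.1],[0,0,0],15],[[0.02,0,0.1],[0,0,0],15]]'

```text
time: 8.93
tool_pos: [0.5003, 0.0349, 0.1142]
tool_rot: [-0.0, 0.506, 0.862, -0.0]
contact_force: [-0.2, -0.0, -1.6]
gripper_width: 0.219
grasp_force: 58.7
```

jog_arm --targets '[[[0.01,0,0.05],[0,0,0],15],[[0.02,0,0.1],[0,0,0],15],[[0.02,0,0.1],[0,0,0],15]]'

```text
time: 9.3
tool_pos: [0.5001, 0.0354, 0.1117]
tool_rot: [-0.0, 0.506, 0.862, -0.0]
contact_force: [-0.3, -1.0, -0.7]
gripper_width: 0.22
grasp_force: 58.7
```

Force stays near zero with only about 1.6 mm left to drop. I'll release slowly and let the bar settle.

jog_arm --targets '[[[0.01,0,0.05],[0,0,0],15],[[0.01,0,0.05],[0,0,0],15],[[0.01,0,0.05],[0,0,0],23],[[0.01,0,0.05],[0,0,0],26],[[0.01,0,0.05],[0,0,0],35],[[0.01,0,0.05],[0,0,0],60],[[0.01,0,0.05],[0,0,0],100],[[0.01,0,0.05],[0,0,0],100]]'

```text
time: 10.3
tool_pos: [0.5, 0.0355, 0.1106]
tool_rot: [-0.0, 0.506, 0.862, -0.0]
contact_force: [0.7, -0.1, 1.3]
gripper_width: 0.963
grasp_force: 0.0
```

jog_arm --targets '[[[0,0,0],[0,0,0],100],[[0,0,-0.5],[0,0,0],100],[[0,0,-1.5],[0,0,0],100],[[0,0,-3],[0,0,0],100],[[0,0,-4.5],[0,0,0],100],[[1,0,-5],[0,0,0],100],[[3,0,-5],[0,0,0],100],[[4,0,-5],[0,0,0],100]]'

```text
time: 11.3
tool_pos: [0.4507, 0.1243, 0.2371]
tool_rot: [0.001, 0.506, 0.863, 0.001]
contact_force: [0.4, -0.5, -0.4]
gripper_width: 1.002
grasp_force: 0.0
```

```bash
python3 - <<'E'
from h import *
goal([.5,.035,.11],29.1)
o=[]
for n,x in(('top',(slice(150,270),slice(180,340))),('side',(slice(190,310),slice(250,410)))):
    p,d=grab_frame(n); np.save(n+'7p.npy',p); o.append(cv2.resize(p[x][:,:,::-1],(400,300),interpolation=2) if 0 else cv2.resize(p[x][:,:,::-1],(800,600),interpolation=2))
cv2.imwrite('pics/m7.png',np.vstack([o[0][100:400],o[1][0:300]]))
E
```

```text
t 11.3 pos [0.4507 0.1243 0.2371] F [ 0.4 -0.5 -0.4] w 1.002 gf 0.0
shift [-4.08 -0.03  5.09] turn [0.01 0.   0.02]
```

View pics/m7.png

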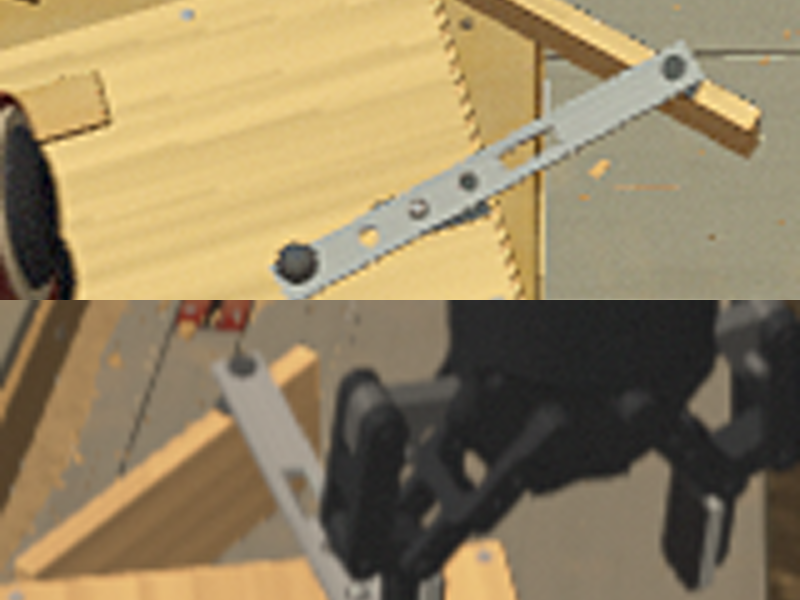

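The top view shows the pin head sitting centrally in the second round hole at (420,209), with the knob at (296,263) and the gripper clear. I'll check that the bar is level and the knob's x, then hand in if both are good.

```bash
python3 - <<'E'
from h import *
m,a,c=frame(); R=np.array([[np.cos(a),-np.sin(a)],[np.sin(a),np.cos(a)]])
inv=lambda w:R.T@(w[:2]-m)
K=inv(ray('top',239.2,222.6,.129)); S=inv(ray('top',314.8,183.4,.103)); r=S-h
p,d=grab_frame('top'); Z=pts('top',d)[...,2]
print('knob',K,'len',np.linalg.norm(K-S),'door',np.arctan2(-r[1],-r[0])-.328)
print('bar top z: near knob',np.median(Z[225:228,242:246]),'mid',np.median(Z[211:214,266:271]), 'near swivel',np.median(Z[187:190,303:308]),'knob top',Z[220:225,236:242].max(),'pin hole',Z[210:214,262:266].round(3).tolist())
E
```

```text
knob [-0.05657703 -0.02560402] len 0.22280808603732868 door 0.43699322461768203
bar top z: near knob 0.09967444448667884 mid 0.10187144332969811 near swivel 0.10180038890791004 knob top 0.14138638215285987 pin hole [[0.1, 0.104, 0.094, 0.101], [0.11, 0.113, 0.108, 0.096], [0.106, 0.105, 0.108, 0.096], [0.102, 0.099, 0.094, 0.094]]
```

The bar is level: its top is at about 0.101 m all along and the knob top at 0.14 m. The pin protrudes through the hole, the door reads 0.437, and knob x is -0.057.

```bash
python3 -c "
from h import *
print(job_done())"
```

```text
the job is handed in; nothing more can be done
None
```

I handed the job in at about 11.4 s of the 51 s: the 155 mm hole is down over the pin with the bar level, the door is about 0.44 rad wider open than found, knob x is about -57 mm, and the gripper is clear; the judge's verdict was not shown.

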